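Set up the disc cutter and hold the mallet ready

TASK

The brass strip is already in the disc cutter: take the thickest punch out of the wooden stand and drop it end-down into the cutter's largest hole, so that it stands on the strip, and let go of it. Then pick up the brass mallet, carry it over what stands in between, the soldering board and the third hand, without touching the board or the work laid out on it, and stop with the mallet's lower face level, centred and about a centimetre above the punch, not touching it. Finish while still holding the mallet there, ready for the blow but not striking, and leave the other punches, the third hand, the flux jar and the brush where they are.

Things in the scene. Friction and masses are not known exactly. Their poses are not given: they have to be found in the camera images.
- punch_large: The thickest of three plain steel punches, a straight cylinder 20 mm in diameter, 60 mm long, 0.15 kg, with a slightly chamfered foot. Origin: centre of its lower end; z runs up its length. At the start it stands upright in the end hole of the wooden stand, its foot 12 mm above the bench, 32 mm of it showing above the stand.
- punch_large_top (a point): Centre of the upper (struck) end of the thickest punch, 60 mm above its foot.
- punch_medium: Bystander: steel punch 16 mm in diameter, 60 mm long, standing in the middle hole of the stand, 38 mm from the thickest one along the row. Origin: centre of its lower end.
- punch_small: Bystander: steel punch 12 mm in diameter, 60 mm long, standing in the other end hole of the stand, 72 mm from the thickest one. Origin: centre of its lower end.
- stand: Wooden punch stand screwed down beside the cutter, on its robot side: 52 mm (x) by 122 mm (y) by 40 mm high, with three vertical holes 28 mm deep in a row along y, at y = -36 mm (thickest punch), +2 mm and +36 mm, each 2 mm wider than its punch. Origin: centre of its underside; z up.
- cutter: Disc cutter screwed down left or right of the board, mallet on the other side: two steel plates with a thin brass strip between, 68 mm (x) by 136 mm (y), 38 mm high, a row of round holes along y (20, 16, 12, 8 mm) and a clamp screw 8 mm high at each end of the row. The strip sticks out at the ends. Origin: centre of its underside. z up.
- cutter_hole (a point): Centre of the mouth of the cutter's largest hole, in the top face 38 mm above the bench, at y = -38 mm from the cutter's centre. The hole is 21.5 mm wide with a 2 mm chamfer, and 20 mm deep down to the brass strip, on which the punch comes to stand with 40 mm showing; its clamp screw is 21 mm away along the row.
- mallet: Brass mallet standing on one face, handle level: cylindrical brass head 38 mm in diameter, 62 mm high, axis vertical; wooden handle 20 mm wide, 22 mm tall, its axis 31 mm above the lower face, reaching 201 mm from the head's axis along -x (roughly towards the robot). 0.45 to 0.8 kg, nearly all in the head. Origin: centre of the lower face; z up.
- mallet_grip (a point): Point on the axis of the mallet's handle close to the head: 42 mm from the head's axis along -x, 31 mm above the lower face. A pinch across the handle here (20 mm wide) carries the mallet level if the grip is firm.
- board: Bystander and obstacle in the middle of the bench, fixed: two fire bricks with wire mesh and rows of small brass flower earrings, 230 mm (x) by 114 mm (y), 43 mm high over all. Origin: centre of its underside. Must not be touched.
- third_hand: Bystander and obstacle, loose, on the robot side of the board: weighted round base 68 mm in diameter, post with a ball joint, cross-lock tweezers reaching 108 mm along its x and 45 mm along its -x, 120 mm high over all, about 0.55 kg. Origin: centre of its underside.
- flux_jar: Bystander: lidded amber glass jar 52 mm in diameter, 65 mm high, on the far side of the bench. Origin: centre of its underside.
- flux_brush: Bystander: slim wooden flux brush about 155 mm long and 8 mm thick, lying on the far side of the bench. Origin: near its middle, on its underside.
Not all that is in view belongs to the job. What is shaped like the mallet but orange is not meant. What is shaped like the punch_large but turquoise is not meant.

How it is judged:
On the way, in this order (a step that is already met when the one before it is completed fails the run):
1. the thickest punch stands in the cutter's largest hole, on the strip, released, with the mallet still parked (horizontal distance between punch_large and cutter_hole below 0.003 m and z of punch_large in the frame of cutter below 0.0205 m and angle between punch_large's own z axis and vertical below 0.1 rad and contact force between punch_large and the fingers below 0.1 N and height (world z) of mallet below 0.01 m), for 0.2 s.
2. the mallet, held, passes over the soldering board or the third hand beside it (x of mallet in the frame of board between -0.3 and 0.15 m and y of mallet in the frame of board between -0.06 and 0.06 m and height (world z) of mallet above 0.05 m and contact force between mallet and the fingers above 1 N), for 0.05 s.
At the end, for the whole second after the job is handed in: Thickest punch released on the strip in the largest hole (3 mm of centre, foot under 20.5 mm high, tilt < 0.1 rad); mallet held still in the fingers, touching nothing else, face 3 to 25 mm above the punch, within 8 mm of its axis, tilt < 0.14 rad (horizontal distance between punch_large and cutter_hole below 0.003 m and z of punch_large in the frame of cutter below 0.0205 m and angle between punch_large's own z axis and vertical below 0.1 rad and contact force between punch_large and the fingers below 0.1 N and horizontal distance between mallet and punch_large_top below 0.008 m and z of mallet in the frame of punch_large_top between 0.003 and 0.025 m and angle between mallet's own z axis and vertical below 0.14 rad and contact force between mallet and the fingers above 1 N and contact force between mallet and punch_large below 0.1 N and contact force between mallet and cutter below 0.1 N and contact force between mallet and stand below 0.1 N and linear speed of mallet below 0.02 m/s and angular speed of mallet below 0.15 rad/s); the arm keeps its last pose, push and grip.
It fails at once if the mallet touches the punch (contact force between mallet and punch_large above 1 N).
It fails at once if the soldering board or the work on it is touched (contact force between anything else and board above 1 N).
It fails at once if another punch is moved (distance of any of punch_medium, punch_small from where it was at the start of the episode above 0.01 m).
It fails at once if the third hand, flux jar or brush is moved (distance of any of third_hand, flux_jar, flux_brush from where it was at the start of the episode above 0.015 m).
It also fails if it takes over 64 s, if anything falls off the work surface, if the arm or the gripper's body presses on something with over 40 N, if the wrist force passes 120 N, or if a joint passes its speed limit or range.

ROBOT

A 7-joint arm with a two-finger parallel gripper is mounted at the origin on the work surface. World frame = base frame: x ahead of the robot, y to its left, z up, the work surface at z = 0. Lengths are in m, angles in rad, forces in N, time in s.
With the tool pointing down it reaches from about 0.4 to 0.9 m from the base axis. Payload 5.5 kg.
Tool frame: the origin (TCP) lies at the very end of the fingers, on their centre line; the grasp point (between the pads) lies 19 mm behind it; z points along the fingers, y is the line along which they close (so a half turn about z gives the same grasp; the last joint's range is limited). The gripper opens to 92 mm and grips with 3 to 60 N. Pads are 19 mm wide; open, the fingers measure 130 mm over their backs; the gripper's body (75 mm by 190 mm) begins 47 mm behind the grasp point.
Start: joints at [-1.073, 0.501, -0.427, 1.55, 0.221, 1.138, -0.21], TCP at [0.151, 0.632, 0.227] pointing down, gripper open.
Joint ranges: [-2.88, 2.88], [-0.31, 2.03], [-1.54, 1.56], [0.2, 2.42], [-1.41, 4.55], [0.19, 2.02], [-2.57, 2.57]. Speed limits (rad/s): [2.57, 2.57, 3.14, 3.14, 3.14, 3.14, 3.14].

INTERFACE

Orientations are given as a unit quaternion [w, x, y, z].
In Python, from plant import telemetry, eyes, sign_off, finder gives the robot as it stands.
- The arm moves only by the tool apply_moves, never from a script. Its argument "increments" is a list of rows, each a list of 5 numbers: the opening, from -1 (shut) to 1 (fully open), then the shift along the tool's x, y, z in mm, then the turn about the tool's z in degrees. A call has 1 to 5 rows; each row shifts and turns the commanded pose from where the row before left it, along the tool's axes as they then stand; what a row does not reach is not made up. A row lasts 1/10 s, in which the tool goes at most 50 mm and 8.59 degrees, less where a joint would pass 70% of its speed; a pose out of reach is approached as far as the arm can. A call with a gripper value outside its range is refused whole. The fingers move at their own pace and stop on an object; "newtons" is the grip in N (left out, the last holds). Time passes only in rows, so rows that do not move let the fingers close. It gives the time, the measured TCP pose, the force, the opening and the grip force at its end, in the units of the state.
- telemetry.get_state(): the state, without advancing time (a new reading comes with each control period).
- eyes.capture(name): name is "scene" or "top" or "wrist"; returns the picture (420x560x3 uint8, red, green, blue); there is no depth.
- eyes.camera_info(name): a dict with "mtx" (3x3 intrinsics, pixels), "view" (4x4, takes a point from world to camera coordinates). Camera axes: x right, y up, looking along -z (the intrinsics and any distortion apply to the point x, -y, -z); pixel columns grow to the right and rows downward; lengths in m; the calibration is good to about 2 mm. A picture is of the moment at which its call begins: read the wrist's pose just before it. camera_info takes no time and is no camera call; for the wrist camera it gives the pose at the moment of the call.
- sign_off(): hands the job in; it is judged then, once.
Trained networks look in the newest picture that a camera, given by its name, has taken for a name from the list of things; names that differ only in an ending like _2 or _b are one class to them, and where a whole thing is asked for, a point or a joint stands for the part that bears it (a point fixed in the world has none). Each returns a list of dicts, best first, with "confidence" (0 to 1); they miss things now and then, are a little off and sometimes report something else, mostly with a low value. They report only what shows in the picture. A call takes as long as a camera call. They do not tell look-alikes from the thing itself.
- finder.recognise(camera, name): "location" ([x, y, z] in m, in world coordinates, good to about 4 mm: the middle of the surface that is visible of it).
- finder.regions_of(camera, name): "region" (420x560 bool, what is visible of it).
The state is a dict: "clock": time; "joint_pos": joint angles; "qd": joint speeds; "tau": joint torques, N m; "tcp_pos": TCP position; "orientation": TCP orientation; "force": force on the tool from outside, world axes, zero at the start; "torque": the same for the moment, N m; "finger_gap": finger opening in m; "gripper_force": force on a finger pad.
Only numpy, scipy, OpenCV 4.12 (cv2) and the standard library are available. Lean on these libraries where they do the work, as an engineer would, in place of code of your own. Each camera call takes 0.05 s, during which the arm holds its last target. There are 200 camera calls.

## Working session

There is one attempt and no reset: what is moved stays moved. The work goes in short steps, Python scripts to look and compute and a tool call to move; the robot and the scene stay as the last step left them, time stands still between calls to the robot, and variables do not carry over. Pictures are saved under pics/ and viewed, at most 10 in all, crops included, and the job is handed in when it is done.

Besides the shell and the picture viewer there is one more tool, called after "Emit:" as name(argument=value, ...), one argument or row to a line, values as JSON. apply_moves: Moves the arm, as the interface text tells. Its arguments: {"type":"object","properties":{"increments":{"type":"array"},"newtons":{"type":"number"}},"required":["increments"]}

```bash
mkdir -p pics; ls; python3 - <<'E'
from plant import telemetry, eyes, finder
import cv2
s=telemetry.get_state(); print(s)
for c in ["scene","top"]:
    im=eyes.capture(c); cv2.imwrite(f"pics/{c}0.png",im[...,::-1])
    i=eyes.camera_info(c); print(c,i)
    for n in ["punch_large","punch_medium","punch_small","stand","cutter","cutter_hole","mallet","board","third_hand","flux_jar","flux_brush"]:
        try: print(n,[(round(d["confidence"],2),[round(float(v),3) for v in d["location"]]) for d in finder.recognise(c,n)[:4]])
        except Exception as e: print(n,e)
E
```

```text
pics
{'clock': 0.0, 'joint_pos': array([-1.07281367,  0.501849  , -0.42679713,  1.55143769,  0.22079849,
        1.13830005, -0.21026859]), 'qd': array([ 0.00052551,  0.001348  , -0.00062267, -0.00038712, -0.00022141,
       -0.00102809,  0.00080363]), 'tau': array([ 2.13243366e-04, -5.66576743e+01, -5.81616506e+00, -2.79112905e+01,
       -6.87888404e-02,  3.08618566e-02,  1.86705952e-04]), 'tcp_pos': array([0.15108747, 0.63148073, 0.22568328]), 'orientation': array([-1.49058028e-04,  1.17077948e-01,  9.93122256e-01, -9.57072500e-04]), 'force': array([-0.36190139, -0.44993164, -0.00196861]), 'torque': array([ 0.02368687, -0.01433854, -0.05168878]), 'gripper_force': 0.0, 'finger_gap': 0.09192882480449589}
scene {'mtx': array([[504.75584907,   0.        , 271.64580404],
       [  0.        , 504.75584907, 209.54871151],
       [  0.        ,   0.        ,   1.        ]]), 'view': array([[-0.85308126,  0.52177586,  0.00152156,  0.5020563 ],
       [-0.36786196, -0.60350156,  0.70743441,  0.16379143],
       [ 0.37004046,  0.60293931,  0.70677736, -1.24038457],
       [ 0.        ,  0. 
[... 954 characters left out ...]
-0.18578767,  0.02346142,  0.98230978, -0.93748644],
       [ 0.        ,  0.        ,  0.        ,  1.        ]])}
punch_large [(0.69, [0.637, -0.009, 0.037]), (0.62, [0.474, 0.221, 0.069]), (0.49, [0.396, 0.198, 0.059])]
punch_medium [(0.41, [0.487, 0.256, 0.071])]
punch_small []
stand [(0.96, [0.485, 0.252, 0.037])]
cutter [(0.68, [0.608, 0.213, 0.038])]
cutter_hole [(0.63, [0.605, 0.211, 0.039])]
mallet [(0.84, [0.514, -0.279, 0.044]), (0.68, [0.717, -0.366, 0.042])]
board [(0.87, [0.635, -0.01, 0.037])]
third_hand [(0.71, [0.434, 0.012, 0.019]), (0.19, [0.484, 0.252, 0.04])]
flux_jar [(0.75, [0.753, 0.141, 0.068]), (0.2, [0.605, 0.209, 0.04])]
flux_brush [(0.54, [0.758, -0.188, 0.007])]
```

View pics/scene0.png

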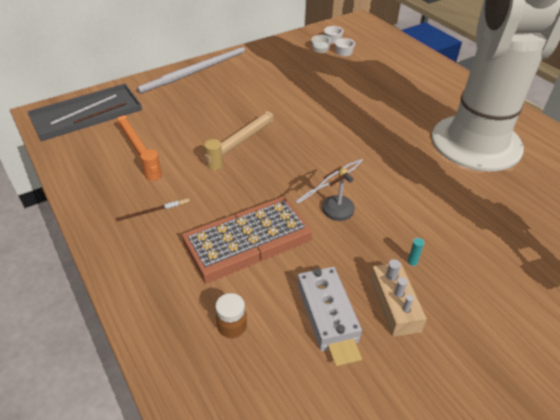

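View pics/top0.png

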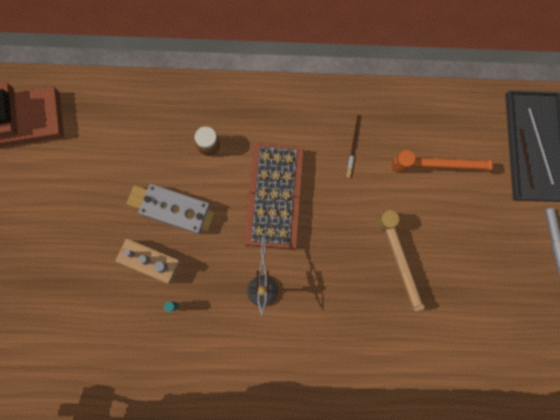

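The scene view shows the brass mallet head at (214,154), with the orange decoy at (150,165). The large punch is at (393,268), beside the turquoise decoy at (416,252), and the cutter's large hole is at (322,284). In the top view the mallet head is at (391,219), its handle end at (418,306), the large punch at (160,267) and the large hole at (190,214).

Next I'll write a helper and take a wrist view above the punches.

```bash
cat > h.py <<'E'
import numpy as np, cv2, sys
from plant import telemetry, eyes, finder
from scipy.spatial.transform import Rotation as Ro
def pose():
    s=telemetry.get_state(); q=s["orientation"]
    return s, s["tcp_pos"], Ro.from_quat(np.r_[q[1:],q[0]]).as_matrix()
def plan(p,yaw,n,start=None):
    """rows to reach TCP p with tool-y at world angle yaw (deg)"""
    s,t,R=pose()
    y0=np.degrees(np.arctan2(R[1,1],R[0,1]))
    d=-((yaw-y0+180)%360-180); rows=[]
    t=np.array(t); y=y0
    for k in range(n):
        w=(np.array(p)-t)/(n-k)
        a=np.radians(y); ty=np.array([np.cos(a),np.sin(a),0]); tz=np.array([0,0,-1.]); tx=np.cross(ty,tz)
        m=np.round(1000*np.array([tx@w,ty@w,tz@w]),1); g=round((d-(y0-y))/(n-k),1) if n-k else 0
        rows.append([*map(float,m),float(g)]); t=t+(m[0]*tx+m[1]*ty+m[2]*tz)/1000; y-=g
    print("clock",round(s["clock"],2),"tcp",np.round(s["tcp_pos"],4),"yaw",round(y0,2),"tilt",np.round(R[:2,2],4))
    for r in rows: print(r)
def px(cam,X):
    i=cam; X=np.atleast_2d(X); c=(i["view"]@np.c_[X,np.ones(len(X))].T)[:3].T*[1,-1,-1]
    u=(i["mtx"]@c.T).T; return u[:,:2]/u[:,2:]
def ray(cam,uv,z):
    V=cam["view"]; R=V[:3,:3]; o=-R.T@V[:3,3]
    d=R.T@(np.linalg.inv(cam["mtx"])@[uv[0],uv[1],1]*[1,-1,-1]); return o+d*(z-o[2])/d[2]
E
python3 -c "
from h import *
plan([0.50,0.20,0.26],-22,15)
i=eyes.camera_info('top'); 
for uv,z in [((160,267),.072),((190,214),.038),((391,219),.062),((418,306),.042)]: print(ray(i,uv,z))
i=eyes.camera_info('scene'); 
for uv,z in [((393,265),.072),((322,284),.038),((214,143),.062)]: print(ray(i,uv,z))
i=eyes.camera_info('wrist');print(i, ray(i,(280,210),0))
"
```

```text
clock 1.2 tcp [0.1512 0.6322 0.2267] yaw 76.55 tilt [-0.  0.]
[-29.3, -22.6, -2.2, 6.6]
[-31.7, -19.1, -2.2, 6.6]
[-33.7, -15.3, -2.2, 6.6]
[-35.2, -11.3, -2.2, 6.6]
[-36.3, -7.2, -2.2, 6.6]
[-36.9, -3.0, -2.2, 6.6]
[-37.0, 1.3, -2.2, 6.5]
[-36.6, 5.4, -2.2, 6.6]
[-35.8, 9.6, -2.2, 6.5]
[-34.5, 13.6, -2.2, 6.6]
[-32.6, 17.5, -2.3, 6.5]
[-30.5, 21.1, -2.2, 6.6]
[-27.8, 24.4, -2.3, 6.5]
[-24.9, 27.4, -2.2, 6.6]
[-21.6, 30.1, -2.3, 6.5]
[0.47260373 0.22097393 0.072     ]
[0.58962238 0.17222077 0.038     ]
[ 0.58632245 -0.25826972  0.062     ]
[ 0.40575934 -0.31666674  0.042     ]
[0.47833918 0.22395868 0.072     ]
[0.59061721 0.17354226 0.038     ]
[ 0.58228381 -0.25934465  0.062     ]
{'mtx': array([[366.1199672 ,   0.        , 277.57524126],
       [  0.        , 366.1199672 , 206.89215599],
       [  0.        ,   0.        ,   1.        ]]), 'view': array([[ 0.23197241,  0.97272167, -0.00116658, -0.64869288],
       [-0.94234427,  0.22443038, -0.2482303 ,  0.03179266],
       [-0.24119717,  0.0586819 ,  0.96870035, -0.39029964],
       [ 0.        ,  0.        ,  0.        ,  1.        ]])} [0.18622356 0.62518762 0.        ]
```

Emit:
apply_moves(
  increments=[
    [1, -29, -23, -2, 6.6],
    [1, -32, -19, -2, 6.6],
    [1, -34, -15, -2, 6.6],
    [1, -35, -11, -2, 6.6],
    [1, -36, -7, -2, 6.6],
  ],
)

```text
clock: 1.7
tcp_pos: [0.2685, 0.4876, 0.237]
orientation: [0.0, 0.397, 0.918, 0.0]
force: [1.0, 0.2, 1.0]
finger_gap: 0.0917
gripper_force: 0.0
```

Emit:
apply_moves(
  increments=[
    [1, -37, -3, -2, 6.6],
    [1, -37, 1, -2, 6.5],
    [1, -37, 5, -2, 6.6],
    [1, -36, 10, -2, 6.5],
    [1, -35, 14, -2, 6.6],
  ],
)

```text
clock: 2.2
tcp_pos: [0.3853, 0.3423, 0.2471]
orientation: [-0.0, 0.639, 0.769, 0.0]
force: [0.3, 0.2, -0.5]
finger_gap: 0.092
gripper_force: 0.0
```

Emit:
apply_moves(
  increments=[
    [1, -33, 18, -2, 6.5],
    [1, -31, 21, -2, 6.6],
    [1, -28, 24, -2, 6.5],
    [1, -25, 27, -2, 6.6],
    [1, -22, 30, -2, 6.5],
  ],
)

```text
clock: 2.7
tcp_pos: [0.5011, 0.1969, 0.2571]
orientation: [-0.0, 0.83, 0.558, 0.0]
force: [-0.5, 0.2, 0.1]
finger_gap: 0.0914
gripper_force: 0.0
```

```bash
python3 - <<'E'
from h import *
plan([0.53,0.20,0.24],-22,1)
c=eyes.camera_info('wrist'); im=eyes.capture('wrist')
cv2.imwrite('pics/w1.png',im[...,::-1]); np.save('w1.npy',im)
for n in ["punch_large","punch_medium","punch_small","cutter_hole","cutter","stand"]:
    print(n,[(round(d["confidence"],2),np.round(d["location"],4)) for d in finder.recognise('wrist',n)[:3]])
import pickle; pickle.dump(c,open('w1.pkl','wb'))
print(px(c,[[.475,.222,.072],[.59,.173,.038]]))
print(telemetry.get_state()['joint_pos'])
E
```

```text
clock 2.7 tcp [0.5011 0.1969 0.2571] yaw -22.2 tilt [0.0006 0.0004]
[13.8, 25.5, 17.1, -0.2]
punch_large [(0.81, array([0.4733, 0.2275, 0.0717])), (0.56, array([0.3998, 0.2055, 0.0544]))]
punch_medium [(0.62, array([0.4889, 0.2614, 0.0776]))]
punch_small [(0.67, array([0.5031, 0.2939, 0.069 ]))]
cutter_hole [(0.8, array([0.602 , 0.2242, 0.0361]))]
cutter [(0.85, array([0.6018, 0.2213, 0.0379]))]
stand [(0.7, array([0.4867, 0.2634, 0.0373]))]
[[241.71666266 169.70115128]
 [365.54449211 166.66252919]]
[-0.49704404  0.2383763   0.07950464  1.81421702 -0.02205609  1.09013909
 -0.78964062]
```

View pics/w1.png

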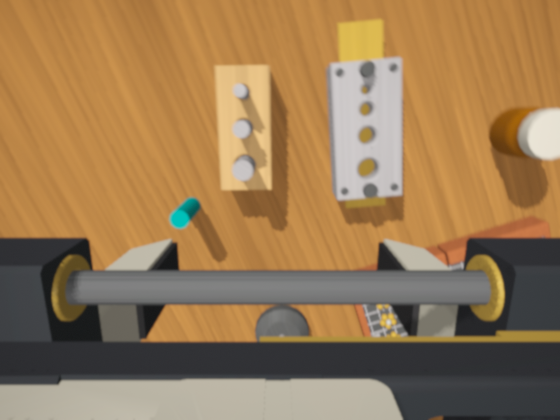

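Wrist view: the large punch's top is at about (243,165), the large hole at (367,167) with its screw at (370,191), and the turquoise decoy at (185,213). I'll enlarge this crop for precise fits.

```bash
python3 - <<'E'
from h import *
im=np.load('w1.npy')
a=cv2.resize(im[145:195,220:285],None,fx=6,fy=6,interpolation=cv2.INTER_CUBIC)
b=cv2.resize(im[145:195,335:400],None,fx=6,fy=6,interpolation=cv2.INTER_CUBIC)
o=np.hstack([a,b])
for k in range(0,780,60): cv2.line(o,(k,0),(k,5),(255,0,0),2)
for k in range(0,300,60): cv2.line(o,(0,k),(8,k),(255,0,0),2)
cv2.imwrite('pics/w1c.png',o[...,::-1])
E
```

```text
(no output)
```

View pics/w1c.png

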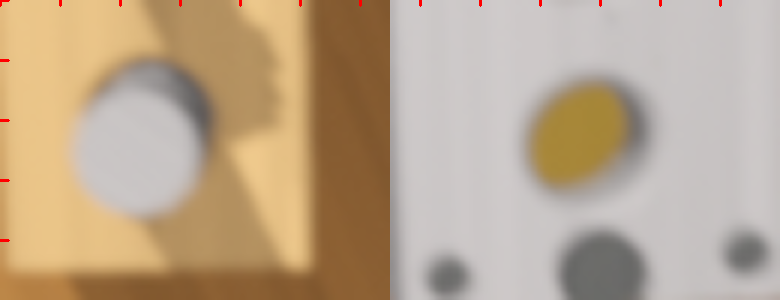

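```bash
python3 - <<'E'
from h import *
import pickle; c=pickle.load(open('w1.pkl','rb'))
for uv,z in [((242.6,169.6),.072),((242,128),.072),((241,91),.072),((367.6,167.8),.038),((370.3,190.5),.046),((367,69),.046),((394,187),.038),((344.5,191),.038),((393,67.5),.038),((339.5,72),.038)]:
    print(uv,np.round(ray(c,uv,z),4))
plan([.475,.2235,.1],-24,4)
E
```

```text
(242.6, 169.6) [0.4758 0.2218 0.072 ]
(242, 128) [0.4906 0.2572 0.072 ]
(241, 91) [0.5028 0.2873 0.072 ]
(367.6, 167.8) [0.5916 0.1711 0.038 ]
(370.3, 190.5) [0.5852 0.1495 0.046 ]
(367, 69) [0.6199 0.2627 0.046 ]
(394, 187) [0.6108 0.1414 0.038 ]
(344.5, 191) [0.5612 0.1569 0.038 ]
(393, 67.5) [0.6458 0.2546 0.038 ]
(339.5, 72) [0.5963 0.2703 0.038 ]
clock 3.05 tcp [0.4994 0.1995 0.2566] yaw -21.78 tilt [-0.0006  0.0006]
[3.3, -7.9, 39.2, 0.6]
[3.2, -7.9, 39.1, 0.5]
[3.2, -8.0, 39.2, 0.6]
[3.1, -8.0, 39.1, 0.5]
```

```bash
python3 -c "
from h import *
plan([.4755,.222,.044],-22.4,10)"
```

```text
clock 3.05 tcp [0.4994 0.1995 0.2566] yaw -21.78 tilt [-0.0006  0.0006]
[1.2, -3.1, 21.3, 0.1]
[1.2, -3.1, 21.3, 0.1]
[1.2, -3.0, 21.3, 0.1]
[1.2, -3.1, 21.2, 0.0]
[1.2, -3.1, 21.3, 0.1]
[1.2, -3.0, 21.2, 0.0]
[1.2, -3.1, 21.3, 0.1]
[1.2, -3.0, 21.2, 0.0]
[1.1, -3.1, 21.3, 0.1]
[1.2, -3.0, 21.2, 0.0]
```

Emit:
apply_moves(
  increments=[
    [0.1, 4, -10, 30, 0.2],
    [0.1, 4, -10, 30, 0.2],
    [0.1, 4, -10.6, 30, 0.2],
    [0.1, 0, 0, 30, 0],
    [0.1, 0, 0, 0, 0],
  ],
)

```text
clock: 3.55
tcp_pos: [0.4723, 0.2208, 0.1331]
orientation: [-0.001, 0.831, 0.557, -0.004]
force: [-1.1, -1.0, 0.5]
finger_gap: 0.0564
gripper_force: 0.0
```

```bash
python3 - <<'E'
from h import *
plan([.4755,.222,.044],-22.4,3)
s=telemetry.get_state();print(s['finger_gap'])
c=eyes.camera_info('wrist'); im=eyes.capture('wrist')
print(px(c,[[.4755,.222,.072]]))
cv2.imwrite('pics/w2.png',im[...,::-1])
E
```

```text
clock 3.55 tcp [0.4723 0.2208 0.1331] yaw -22.34 tilt [-0.0074 -0.0032]
[0.8, 0.8, 29.7, 0.0]
[0.8, 0.8, 29.7, 0.0]
[0.7, 0.9, 29.7, 0.1]
0.05635221584485297
[[281.82778585 216.71464179]]
```

View pics/w2.png

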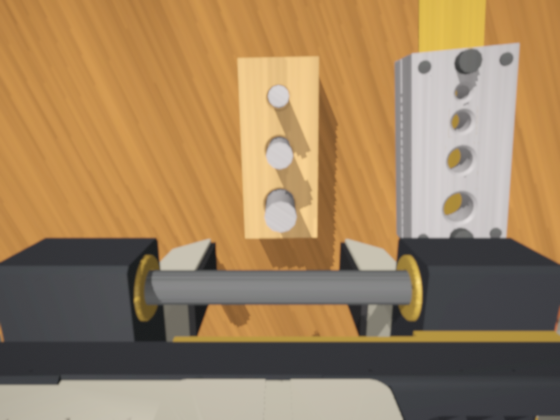

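The wrist view shows the large punch's top at (281,214), about 1 mm from where I predicted it, and centred between the fingers. I'm descending to it now.

Emit:
apply_moves(
  increments=[
    [0.1, 0, 0, 0, 0],
    [0.1, 0, 0, 20, 0],
    [0.1, 0, 0, 20, 0],
    [0.1, 0, 0, 15, 0],
    [0.1, 0, 0, 0, 0],
  ],
)

```text
clock: 4.1
tcp_pos: [0.4765, 0.2206, 0.0818]
orientation: [-0.0, 0.832, 0.555, -0.0]
force: [-0.5, 0.4, 0.0]
finger_gap: 0.0502
gripper_force: 0.0
```

```bash
python3 - <<'E'
from h import *
plan([.4757,.2228,.044],-22.4,2)
E
```

```text
clock 4.1 tcp [0.4765 0.2206 0.0818] yaw -22.55 tilt [-0.0005 -0.0002]
[0.8, -0.8, 18.9, -0.1]
[0.9, -0.8, 18.9, -0.0]
```

Close with a gentle grip, let it settle, then firm up.

Emit:
apply_moves(
  increments=[
    [0.1, 1, -1, 19, 0],
    [0.1, 1, -0.5, 18.5, 0],
    [0.1, 0, 0, 0, 0],
    [-0.3, 0, 0, 0, 0],
    [-0.5, 0, 0, 0, 0],
  ],
  newtons=10,
)

```text
clock: 4.6
tcp_pos: [0.4773, 0.2236, 0.0459]
orientation: [0.0, 0.832, 0.555, 0.001]
force: [0.2, 0.5, -0.4]
finger_gap: 0.0393
gripper_force: 0.0
```

Emit:
apply_moves(
  increments=[
    [-1, 0, 0, 0, 0],
    [-1, 0, 0, 0, 0],
    [-1, 0, 0, 0, 0],
    [-1, 0, 0, 0, 0],
    [-1, 0, 0, 0, 0],
  ],
  newtons=15,
)

```text
clock: 5.1
tcp_pos: [0.4761, 0.2234, 0.0447]
orientation: [-0.0, 0.832, 0.555, 0.0]
force: [-2.0, 0.3, 6.0]
finger_gap: 0.0193
gripper_force: 15.0
```

Emit:
apply_moves(
  increments=[
    [-1, 0, 0, -5, 0],
    [-1, 0, 0, -15, 0],
    [-1, 0, 0, -20, 0],
    [-1, 0, 0, -20, 0],
    [-1, 0, 0, 0, 0],
  ],
  newtons=30,
)

```text
clock: 5.6
tcp_pos: [0.4777, 0.2237, 0.1064]
orientation: [0.0, 0.832, 0.555, 0.002]
force: [-0.1, 0.2, -1.3]
finger_gap: 0.0195
gripper_force: 29.9
```

```bash
python3 - <<'E'
from h import *
plan([.591,.1710,.105],-17,5)
E
```

```text
clock 5.6 tcp [0.4777 0.2237 0.1064] yaw -22.57 tilt [0.0039 0.0019]
[-1.0, 25.0, 0.3, -1.1]
[-1.5, 24.9, 0.3, -1.1]
[-2.0, 24.9, 0.3, -1.1]
[-2.5, 24.9, 0.3, -1.1]
[-3.0, 24.8, 0.2, -1.2]
```

Emit:
apply_moves(
  increments=[
    [-1, -1, 25, 0, -1.1],
    [-1, -1.5, 25, 0, -1.1],
    [-1, -2, 25, 0, -1.1],
    [-1, -2.5, 25, 0, -1.1],
    [-1, -3, 25, 0, -1.2],
  ],
)

```text
clock: 6.1
tcp_pos: [0.5897, 0.1693, 0.1027]
orientation: [-0.0, 0.803, 0.595, -0.001]
force: [0.3, 0.6, -2.0]
finger_gap: 0.0192
gripper_force: 29.9
```

Emit:
apply_moves(
  increments=[
    [-1, 0, 0, 0, 0],
    [-1, 0, 0, 0, 0],
    [-1, 0, 0, 0, 0],
  ],
)

```text
clock: 6.4
tcp_pos: [0.588, 0.1707, 0.1031]
orientation: [-0.001, 0.803, 0.595, -0.001]
force: [0.1, 0.4, -0.9]
finger_gap: 0.0194
gripper_force: 29.9
```

```bash
python3 - <<'E'
from h import *
plan([.591,.1710,.06],-17,3)
c=eyes.camera_info('wrist'); im=eyes.capture('wrist')
cv2.imwrite('pics/w3.png',im[...,::-1]); 
import pickle; pickle.dump(c,open('w3.pkl','wb'))
s,t,R=pose(); print(s['finger_gap'], px(c,[[.591,.171,.038],[t[0],t[1],t[2]-.032],[t[0],t[1],t[2]+.028]]))
E
```

```text
clock 6.4 tcp [0.588  0.1707 0.1031] yaw -16.91 tilt [-0.0026 -0.0001]
[0.4, 0.9, 14.4, 0.0]
[0.4, 0.9, 14.3, 0.0]
[0.3, 1.0, 14.4, 0.1]
0.019478658087944203 [[282.05469529 217.24584211]
 [277.61897921 235.66907546]
 [277.23854436 286.05586647]]
```

View pics/w3.png

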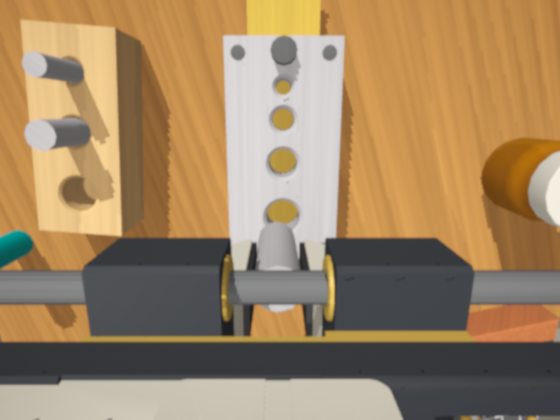

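Wrist view: the held punch's foot has its far edge near (278,222), between the fingers. The hole mouth is at about (282,212), slightly ahead along tool +x. I'll zoom in to measure the offset.

```bash
python3 - <<'E'
from h import *
im=cv2.imread('pics/w3.png')
o=cv2.resize(im[190:275,225:335],None,fx=7,fy=7,interpolation=cv2.INTER_CUBIC)
for k in range(0,110,10): cv2.line(o,(k*7,0),(k*7,8),(0,0,255),1)
for k in range(0,85,10): cv2.line(o,(0,k*7),(8,k*7),(0,0,255),1)
cv2.imwrite('pics/w3c.png',o)
E
```

```text
(no output)
```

View pics/w3c.png

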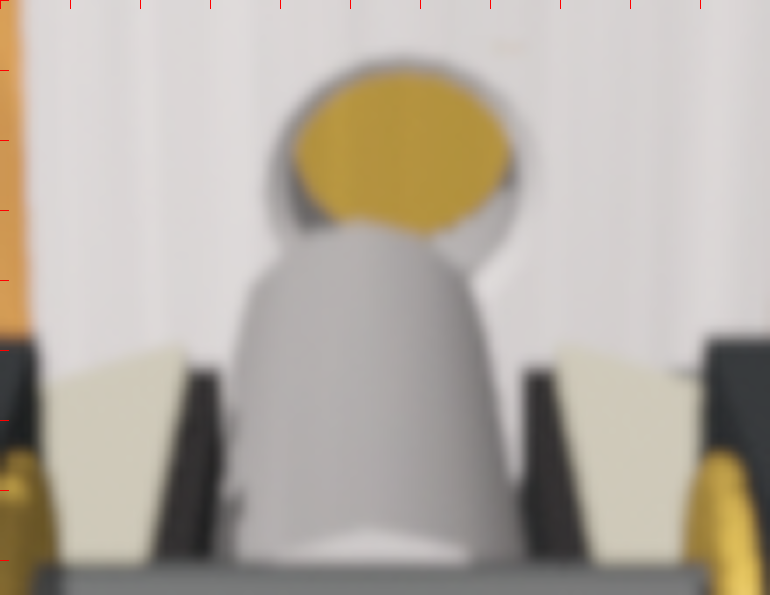

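```bash
python3 - <<'E'
from h import *
import pickle; c=pickle.load(open('w3.pkl','rb'))
a=np.radians(-16.9); ty=np.array([np.cos(a),np.sin(a),0]); tx=np.array([-ty[1],ty[0],0])
t=np.array([.588,.1707,.1031]); th=np.linspace(0,6.28,200)[:,None]
def circ(p,r): return px(c,p+r*(np.cos(th)*tx+np.sin(th)*ty))
for dx in [0,-.001,-.002,-.003]:
  for dz,r in [(-.032,.009),(-.031,.010)]:
    q=circ(t+dx*tx+[0,0,dz],r); print(dx,r,'top',q[:,1].min(),'lr',q[:,0].min(),q[:,0].max())
for r in (.01075,.01175,.01275):
  q=circ(np.array([.591,.171,.038]),r);print(r,q.min(0),q.max(0))
# side line of the punch silhouette at upper end
q=circ(t+[0,0,.028],.01);print('top end',q.min(0),q.max(0))
E
```

```text
0 0.009 top 220.30505500058837 lr 261.1281584043059 293.9399807292943
0 0.01 top 219.0567250157156 lr 259.21195667487575 295.84721517486435
-0.001 0.009 top 222.07071496481188 lr 261.14777276094867 293.9187102022393
-0.001 0.01 top 220.83485513747164 lr 259.2340651620291 295.8234524242957
-0.002 0.009 top 223.83193162843733 lr 261.1673383041349 293.89749262343184
-0.002 0.01 top 222.60848301961553 lr 259.2561183620068 295.7997491142332
-0.003 0.009 top 225.58872174280174 lr 261.1868552158575 293.87632779541343
-0.003 0.01 top 224.37762574008633 lr 259.27811648193614 295.7761050219268
0.01075 [265.13568502 200.79340365] [298.97956289 233.31976396]
0.01175 [263.56158884 199.24332799] [300.55464599 234.79632592]
0.01275 [261.9874527  197.68986691] [302.12984434 236.26975027]
top end [251.47247056 262.59236042] [302.77144659 309.46898495]
```

Emit:
apply_moves(
  increments=[
    [-1, 1.3, 1.6, 5, 0],
    [-1, 1.2, 1.6, 7, 0],
    [-1, 0, 0, 8, 0],
    [-1, 0, 0, 0, 0],
    [-1, 0, 0, 0, 0],
  ],
)

```text
clock: 6.95
tcp_pos: [0.593, 0.1715, 0.0836]
orientation: [-0.0, 0.804, 0.595, -0.001]
force: [-0.8, 0.2, -1.8]
finger_gap: 0.0193
gripper_force: 29.9
```

Emit:
apply_moves(
  increments=[
    [-1, 0, 0, 5, 0],
    [-1, 0, 0, 5, 0],
    [-1, 0, 0, 5, 0],
    [-1, 0, 0, 3, 0],
    [-1, 0, 0, 0, 0],
  ],
)

```text
clock: 7.45
tcp_pos: [0.5928, 0.1717, 0.0654]
orientation: [-0.0, 0.804, 0.595, -0.001]
force: [-0.2, 0.1, -1.7]
finger_gap: 0.0193
gripper_force: 29.9
```

Emit:
apply_moves(
  increments=[
    [-1, 0, 0, 4, 0],
    [-1, 0, 0, 4, 0],
    [-1, 0, 0, 3, 0],
    [-1, 0, 0, 2, 0],
    [-1, 0, 0, 0, 0],
  ],
)

```text
clock: 7.95
tcp_pos: [0.593, 0.1719, 0.0526]
orientation: [-0.0, 0.804, 0.595, -0.0]
force: [-1.6, 1.1, -3.1]
finger_gap: 0.0197
gripper_force: 29.9
```

Emit:
apply_moves(
  increments=[
    [-1, 0, 0, 1, 0],
    [-1, 0, 0, 0, 0],
    [-0.4, 0, 0, 0, 0],
    [-0.2, 0, 0, 0, 0],
    [-0.2, 0, 0, 0, 0],
  ],
  newtons=10,
)

```text
clock: 8.45
tcp_pos: [0.5947, 0.171, 0.0527]
orientation: [0.001, 0.804, 0.595, 0.001]
force: [-0.2, -0.9, -0.4]
finger_gap: 0.0353
gripper_force: 0.0
```

Emit:
apply_moves(
  increments=[
    [-0.2, 0, 0, 0, 0],
    [-0.2, 0, 0, -20, 0],
    [-0.2, 0, 0, -40, 0],
    [-0.2, 0, 0, -45, 0],
    [-0.2, 0, 0, -45, 0],
  ],
)

```text
clock: 8.95
tcp_pos: [0.5934, 0.1713, 0.2037]
orientation: [0.0, 0.804, 0.595, -0.0]
force: [1.5, 0.4, -0.4]
finger_gap: 0.0366
gripper_force: 0.0
```

Emit:
apply_moves(
  increments=[
    [0, -10, 0, 0, 0],
    [0, -45, 0, 0, 0],
    [0, 0, 0, 0, 0],
  ],
)

```text
clock: 9.25
tcp_pos: [0.5767, 0.1115, 0.2024]
orientation: [0.002, 0.806, 0.592, -0.001]
force: [-0.4, -1.1, 0.1]
finger_gap: 0.0456
gripper_force: 0.0
```

```bash
python3 - <<'E'
from h import *
plan([.56,-.25,.22],-73,12)
c=eyes.camera_info('wrist'); im=eyes.capture('wrist')
import pickle; pickle.dump(c,open('w4.pkl','wb'))
print(px(c,[[.591,.171,.078],[.591,.171,.038]]))
o=cv2.resize(im[0:230,150:430],None,fx=2.8,fy=2.6,interpolation=cv2.INTER_CUBIC)
cv2.imwrite('pics/w4.png',o[...,::-1])
E
```

```text
clock 9.25 tcp [0.5767 0.1115 0.2024] yaw -17.37 tilt [-0.0004 -0.0044]
[-29.2, 7.7, -1.5, 4.6]
[-28.5, 10.0, -1.5, 4.6]
[-27.6, 12.2, -1.5, 4.6]
[-26.5, 14.4, -1.5, 4.6]
[-25.2, 16.5, -1.5, 4.7]
[-23.8, 18.5, -1.4, 4.6]
[-22.3, 20.3, -1.5, 4.7]
[-20.5, 22.1, -1.4, 4.6]
[-18.7, 23.7, -1.5, 4.7]
[-16.7, 25.1, -1.4, 4.6]
[-14.6, 26.4, -1.5, 4.7]
[-12.4, 27.4, -1.4, 4.6]
[[271.89734105 118.03516586]
 [272.5625658  117.14318728]]
```

View pics/w4.png

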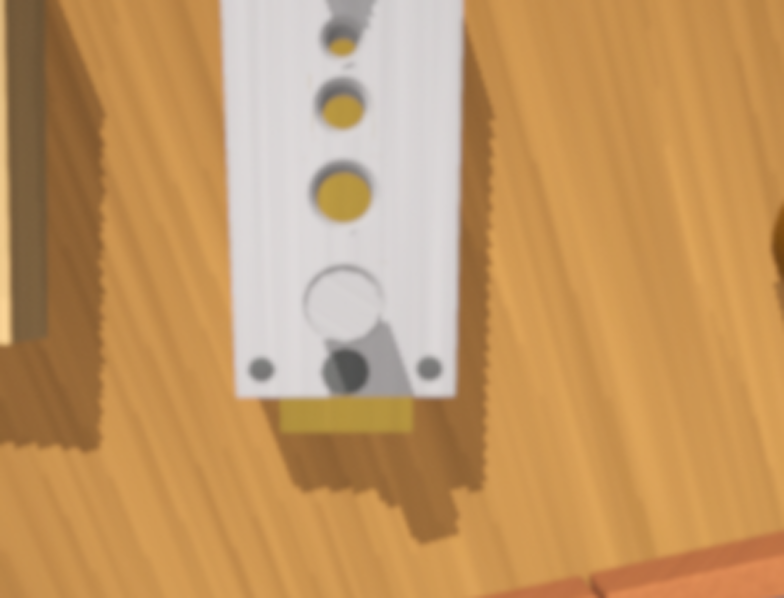

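The wrist view from above shows the punch standing in the large hole, centred at full-picture pixel (272.5,116.5) and free of the fingers. Now to the mallet.

Emit:
apply_moves(
  increments=[
    [0, -29, 8, -2, 4.6],
    [0.3, -29, 10, -2, 4.6],
    [0.3, -28, 12, -2, 4.6],
    [0.3, -27, 14, -2, 4.6],
    [0.3, -25, 16, -1, 4.7],
  ],
)

```text
clock: 9.8
tcp_pos: [0.5703, -0.0352, 0.2114]
orientation: [0.0, 0.908, 0.419, 0.0]
force: [0.8, -0.3, 0.5]
finger_gap: 0.0597
gripper_force: 0.0
```

Emit:
apply_moves(
  increments=[
    [0.3, -24, 18, -1, 4.6],
    [0.3, -22, 20, -1, 4.7],
    [0.3, -20, 22, -1, 4.6],
    [0.3, -19, 24, 0, 4.6],
    [0.3, -17, 25, 0, 4.6],
  ],
)

```text
clock: 10.3
tcp_pos: [0.5635, -0.185, 0.2142]
orientation: [0.0, 0.973, 0.229, -0.0]
force: [-0.6, -0.1, -0.1]
finger_gap: 0.0596
gripper_force: 0.0
```

```bash
python3 - <<'E'
from h import *
import pickle; c=pickle.load(open('w4.pkl','rb')); print('punch',ray(c,(272.3,116.3),.078))
plan([.551,-.2696,.20],-72,3)
E
```

```text
punch [0.59166926 0.17211499 0.078     ]
clock 10.3 tcp [ 0.5635 -0.185   0.2142] yaw -63.54 tilt [ 0.0001 -0.0005]
[-16.3, 23.4, 4.7, 2.8]
[-15.1, 24.1, 4.8, 2.8]
[-14.0, 24.9, 4.7, 2.9]
```

Emit:
apply_moves(
  increments=[
    [0.3, -16, 23, 5, 2.8],
    [0.3, -15, 24, 5, 2.8],
    [0.3, -14, 25, 5, 2.9],
    [0.3, 0, 0, 0, 0],
    [0.3, 0, 0, 0, 0],
  ],
)

```text
clock: 10.8
tcp_pos: [0.5512, -0.2683, 0.1988]
orientation: [0.0, 0.988, 0.157, -0.0]
force: [-0.1, 0.4, 1.2]
finger_gap: 0.0594
gripper_force: 0.0
```

```bash
python3 - <<'E'
from h import *
plan([.551,-.2696,.07],-72,3)
c=eyes.camera_info('wrist'); im=eyes.capture('wrist')
import pickle; pickle.dump(c,open('w5.pkl','wb'))
cv2.imwrite('pics/w5.png',im[...,::-1])
r=finder.regions_of('wrist','mallet')
for d in r: 
    m=d['region']; print(d['confidence'],m.sum(),np.argwhere(m).mean(0))
print(px(c,[[.584,-.2588,.062],[.406,-.3167,.042],[.551,-.2696,.042]]))
for d in finder.recognise('wrist','mallet'): print(d)
E
```

```text
clock 10.8 tcp [ 0.5512 -0.2683  0.1988] yaw -71.9 tilt [-0.0009 -0.0002]
[-0.2, 0.4, 42.9, 0.0]
[-0.2, 0.4, 43.0, 0.1]
[-0.2, 0.4, 42.9, 0.0]
0.97 6778 [ 33.19563293 459.85216878]
0.69 4674 [206.14206247 279.21394951]
[[277.68904805 153.56751477]
 [277.23319645 342.53238552]
 [277.64486625 190.75131468]]
{'location': [0.5475, -0.2719, 0.0433], 'confidence': 0.77}
{'location': [0.7111, -0.3687, 0.0451], 'confidence': 0.73}
```

View pics/w5.png

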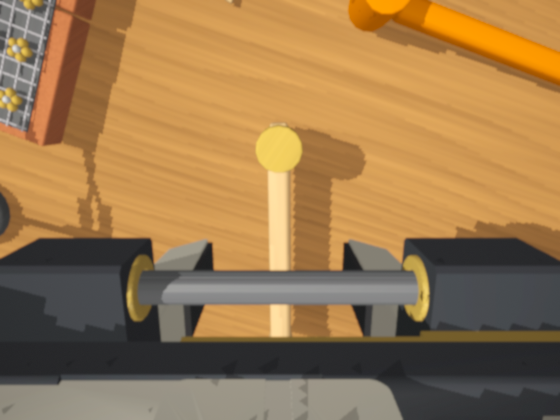

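Wrist view: the brass head's top is at (279,149) with the handle running straight down to (281,330), centred between the fingers. The orange decoy is at the upper right and I'm leaving it.

```bash
python3 - <<'E'
from h import *
import pickle; c=pickle.load(open('w5.pkl','rb'))
h=ray(c,(278.7,148.7),.062); a=ray(c,(279.2,185),.042); b=ray(c,(280.6,330),.042); print(h,a,b)
d=(h-b)[:2]; d/=np.linalg.norm(d); ang=np.degrees(np.arctan2(d[1],d[0])); print(ang)
g=h[:2]-.034*d; print(g); plan([*g,.012],ang-90,8)
E
```

```text
[ 0.5879355  -0.25836115  0.062     ] [ 0.55631232 -0.26929217  0.042     ] [ 0.42027083 -0.31547774  0.042     ]
18.811905606824016
[ 0.55575171 -0.26932487]
clock 10.95 tcp [ 0.5527 -0.2654  0.1992] yaw -71.59 tilt [0.0002 0.0007]
[0.2, 0.6, 23.4, -0.1]
[0.2, 0.6, 23.4, -0.0]
[0.2, 0.6, 23.4, -0.1]
[0.2, 0.6, 23.4, -0.0]
[0.2, 0.6, 23.4, -0.1]
[0.2, 0.6, 23.4, -0.0]
[0.2, 0.5, 23.4, -0.1]
[0.2, 0.6, 23.4, -0.0]
```

Emit:
apply_moves(
  increments=[
    [0, 0, 1, 35, 0],
    [0, 0, 1, 35, 0],
    [0, 0, 1, 35, 0],
    [0, 0, 0, 30, 0],
    [0, 0, 0, 20, 0],
  ],
)

```text
clock: 11.45
tcp_pos: [0.5527, -0.2672, 0.0419]
orientation: [-0.001, 0.987, 0.16, -0.001]
force: [0.8, -0.3, 0.3]
finger_gap: 0.0461
gripper_force: 0.0
```

Emit:
apply_moves(
  increments=[
    [0, 0, 0, 15, 0],
    [0, 0, 0, 12, 0],
    [0, 0, 0, 5, 0],
    [0, 0, 0, 0, 0],
    [0, 0, 0, 0, 0],
  ],
)

```text
clock: 11.95
tcp_pos: [0.554, -0.2696, 0.0131]
orientation: [0.0, 0.987, 0.159, 0.001]
force: [-0.3, 0.2, 0.5]
finger_gap: 0.046
gripper_force: 0.0
```

```bash
python3 - <<'E'
from h import *
plan([.5545,-.2695,.012],-71.5,1)
E
```

```text
clock 11.95 tcp [ 0.554  -0.2696  0.0131] yaw -71.65 tilt [ 0.0014 -0.0006]
[0.5, 0.1, 1.1, -0.2]
```

Emit:
apply_moves(
  increments=[
    [-0.3, 0, 0, 1, 0],
    [-1, 0, 0, 0, 0],
    [-1, 0, 0, 0, 0],
    [-1, 0, 0, 0, 0],
    [-1, 0, 0, 0, 0],
  ],
  newtons=60,
)

```text
clock: 12.45
tcp_pos: [0.5533, -0.2691, 0.0115]
orientation: [-0.0, 0.987, 0.16, 0.0]
force: [-1.0, 1.0, 2.8]
finger_gap: 0.0196
gripper_force: 60.0
```

Emit:
apply_moves(
  increments=[
    [-1, 0, 0, 0, 0],
    [-1, 0, 0, -5, 0],
    [-1, 0, 0, -10, 0],
    [-1, 0, 0, -15, 0],
    [-1, 0, 0, -20, 0],
  ],
  newtons=60,
)

```text
clock: 12.95
tcp_pos: [0.552, -0.2688, 0.0612]
orientation: [-0.001, 0.987, 0.159, -0.001]
force: [0.4, -0.0, -7.4]
finger_gap: 0.0195
gripper_force: 60.0
```

Emit:
apply_moves(
  increments=[
    [-1, 0, 0, -30, 0],
    [-1, 0, 0, -35, 0],
    [-1, 0, 0, -35, 0],
    [-1, 0, 0, -20, 0],
    [-1, 0, 0, 0, 0],
  ],
)

```text
clock: 13.45
tcp_pos: [0.5554, -0.2707, 0.1858]
orientation: [0.002, 0.987, 0.159, 0.003]
force: [0.6, -1.1, -6.9]
finger_gap: 0.0191
gripper_force: 60.0
```

```bash
python3 - <<'E'
from h import *
c=eyes.camera_info('wrist'); i2=eyes.capture('wrist')
im=eyes.capture('scene')
o=np.hstack([cv2.resize(im[60:260,140:300],(480,600)),cv2.resize(i2[90:340,210:350],(316,600))])
cv2.imwrite('pics/m1.png',o[...,::-1])
plan([.56,-.06,.19],-85,5); 
E
```

```text
clock 13.55 tcp [ 0.5528 -0.269   0.1813] yaw -71.65 tilt [0.     0.0003]
[14.5, -39.2, -1.7, 2.7]
[12.7, -39.9, -1.8, 2.7]
[10.8, -40.4, -1.7, 2.6]
[8.9, -40.9, -1.8, 2.7]
[7.0, -41.2, -1.7, 2.6]
```

View pics/m1.png

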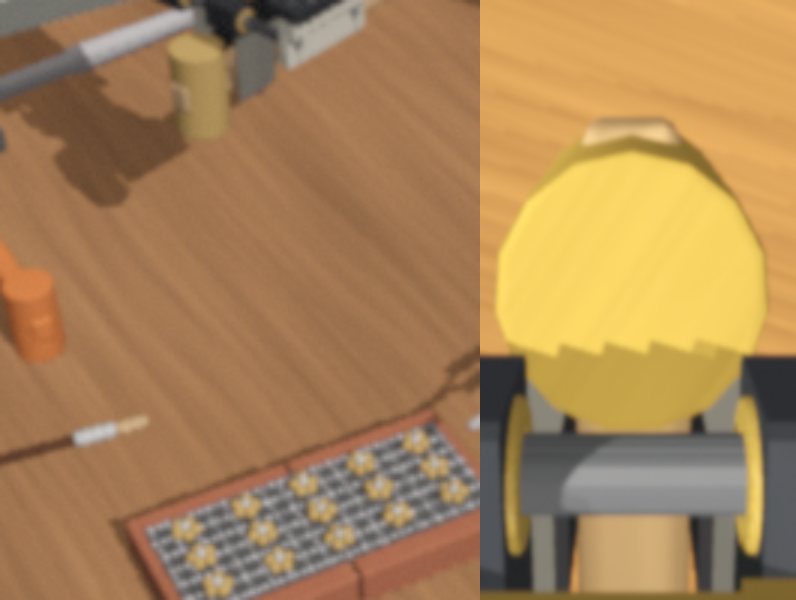

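The mallet is held level, with its head directly ahead of the fingers in the wrist crop, and the lower face is about 0.17 m up. Carrying it over the board.

Emit:
apply_moves(
  increments=[
    [-1, 5, -15, 0, 1],
    [-1, 12, -35, 0, 2],
    [-1, 13, -40, 0, 2],
    [-1, 11, -40, 0, 2],
    [-1, 9, -40, 0, 2],
  ],
)

```text
clock: 14.05
tcp_pos: [0.5567, -0.0901, 0.1789]
orientation: [-0.0, 0.997, 0.081, -0.002]
force: [0.7, 0.0, -7.7]
finger_gap: 0.0195
gripper_force: 60.0
```

```bash
python3 - <<'E'
from h import *
plan([.5565,.172,.18],-90,7)
E
```

```text
clock 14.05 tcp [ 0.5567 -0.0901  0.1789] yaw -80.75 tilt [-0.0044  0.0004]
[6.0, -37.0, -0.2, 1.3]
[5.2, -37.1, -0.2, 1.3]
[4.3, -37.2, -0.1, 1.3]
[3.5, -37.3, -0.2, 1.3]
[2.6, -37.3, -0.1, 1.4]
[1.7, -37.4, -0.2, 1.3]
[0.8, -37.4, -0.1, 1.4]
```

Emit:
apply_moves(
  increments=[
    [-1, 6, -40, 0, 1.3],
    [-1, 5, -40, 0, 1.3],
    [-1, 4, -40, 0, 1.3],
    [-1, 4, -38, 0, 1.3],
    [-1, 3, -35, 0, 1.4],
  ],
)

```text
clock: 14.55
tcp_pos: [0.5553, 0.1042, 0.1789]
orientation: [0.0, 1.0, 0.024, -0.002]
force: [0.5, -0.3, -7.2]
finger_gap: 0.0195
gripper_force: 60.0
```

Emit:
apply_moves(
  increments=[
    [-1, 2, -30, 0, 1.3],
    [-1, 1, -20, 0, 1.3],
    [-1, 1, -13, 0, 0],
    [-1, 0, 0, 0, 0],
    [-1, 0, 0, 0, 0],
  ],
)

```text
clock: 15.05
tcp_pos: [0.559, 0.1637, 0.1802]
orientation: [0.001, 1.0, 0.001, -0.001]
force: [0.8, -1.0, -8.5]
finger_gap: 0.0195
gripper_force: 60.0
```

```bash
python3 - <<'E'
from h import *
plan([.5565,.172,.14],-90,2)
c=eyes.camera_info('wrist'); im=eyes.capture('wrist')
import pickle; pickle.dump(c,open('w6.pkl','wb')); cv2.imwrite('pics/w6.png',im[...,::-1])
# head disc: bright yellow
hsv=cv2.cvtColor(im,cv2.COLOR_RGB2HSV); m=cv2.inRange(hsv,(20,110,90),(32,255,255)); m[300:]=0
n,l,st,ce=cv2.connectedComponentsWithStats(m); k=1+np.argsort(-st[1:,4])[:4]
print(st[k],ce[k])
s,t,R=pose(); print('proj head if 35mm',px(c,t+R@[.035,0,-.05]), px(c,[[.5915,.1718,.078]]))
E
```

```text
clock 15.05 tcp [0.559  0.1637 0.1802] yaw -89.88 tilt [-0.0019 -0.0019]
[-1.2, -4.2, 20.1, 0.1]
[-1.2, -4.1, 20.1, 0.0]
[[  218   141   119   129 11625]
 [   98    76    46    63  2072]
 [  528    26    28    26   421]
 [  496    22    26    28   417]] [[277.97823656 207.17221505]
 [120.07722008 106.65830116]
 [541.16389549  38.51068884]
 [507.61630695  36.17505995]]
proj head if 35mm [[276.9272444  217.00457031]] [[264.36318807 161.40913583]]
```

View pics/w6.png

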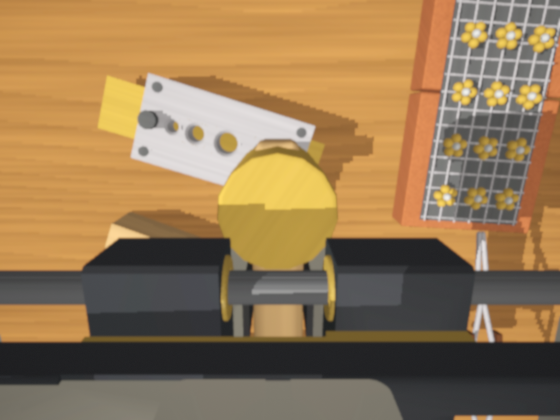

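The wrist view shows the mallet head at (277,210). The cutter is behind it, with its large hole and punch hidden under the head as expected. The third hand and board are clear on the right.

Emit:
apply_moves(
  increments=[
    [-1, -2, -4, 5, 0],
    [-1, -2, -4, 10, 0],
    [-1, 0, 0, 15, 0],
    [-1, 0, 0, 10, 0],
    [-1, 0, 0, 0, 0],
  ],
)

```text
clock: 15.6
tcp_pos: [0.5535, 0.1725, 0.1385]
orientation: [0.001, 1.0, 0.001, -0.002]
force: [-1.4, -0.8, -7.4]
finger_gap: 0.0198
gripper_force: 60.0
```

Emit:
apply_moves(
  increments=[
    [-1, 0, 0, 0, 0],
    [-1, 0, 0, 0, 0],
  ],
)

```text
clock: 15.8
tcp_pos: [0.5561, 0.1732, 0.1416]
orientation: [-0.0, 1.0, 0.001, 0.0]
force: [-0.6, 0.2, -7.2]
finger_gap: 0.0199
gripper_force: 60.0
```

```bash
python3 - <<'E'
from h import *
plan([.5544,.1716,.102],-90,2)
for _ in range(4):
    im=eyes.capture('scene'); print(telemetry.get_state()['tcp_pos'])
c=eyes.camera_info('scene')
print(px(c,[[.5914,.1716,.078],[.5914,.1716,.038]]))
o=cv2.resize(im[180:330,270:450],(720,600),interpolation=cv2.INTER_CUBIC)
cv2.imwrite('pics/f1.png',o[...,::-1])
E
```

```text
clock 15.8 tcp [0.5561 0.1732 0.1416] yaw -89.87 tilt [0.0009 0.0001]
[-0.8, 0.8, 19.8, 0.1]
[-0.9, 0.8, 19.8, 0.0]
[0.55617832 0.17335164 0.14176106]
[0.55613648 0.17339667 0.1418232 ]
[0.55605061 0.17344503 0.14182992]
[0.55594073 0.17346265 0.14177577]
[[322.65045111 269.29418837]
 [320.99802331 283.42558821]]
```

View pics/f1.png

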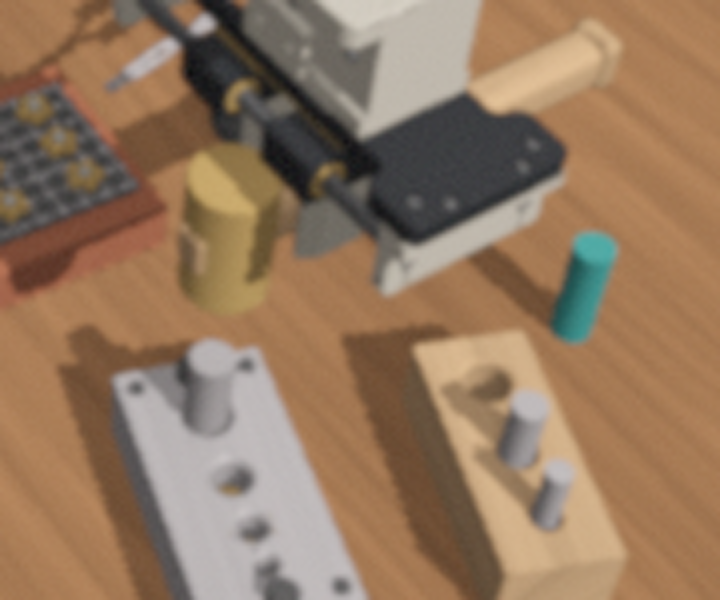

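The scene view shows the punch's top at about (322,270), matching the prediction, so it is seated with 40 mm showing. The mallet is level above it. Checking the head offset, then the final lowering.

```bash
python3 - <<'E'
from h import *
c=eyes.camera_info('scene'); th=np.linspace(0,6.28,100)[:,None]
for off in (.034,.037,.040):
    p=np.array([.556+off,.1734,.1298]); q=px(c,p+.019*np.c_[np.cos(th),np.sin(th),0*th]); 
    print(off,(q.min(0)-[270,180])*4,(q.max(0)-[270,180])*4)
E
```

```text
0.034 [178.67976092 244.84847272] [271.82949533 315.78392924]
0.037 [172.65415737 247.67483137] [265.90946149 318.80100627]
0.04 [166.60978402 250.50868738] [259.97343709 321.82635211]
```

Emit:
apply_moves(
  increments=[
    [-1, -0.5, 1.8, 8, 0],
    [-1, 0, 0, 10, 0],
    [-1, 0, 0, 10, 0],
    [-1, 0, 0, 7, 0],
    [-1, 0, 0, 3, 0],
  ],
)

```text
clock: 16.5
tcp_pos: [0.554, 0.1713, 0.1016]
orientation: [0.0, 1.0, 0.001, -0.001]
force: [-0.1, -0.9, -8.1]
finger_gap: 0.02
gripper_force: 60.0
```

Emit:
apply_moves(
  increments=[
    [-1, 0, 0, 2, 0],
    [-1, 0, 0, 0, 0],
    [-1, 0, 0, 0, 0],
    [-1, 0, 0, 0, 0],
    [-1, 0, 0, 0, 0],
  ],
)

```text
clock: 17.0
tcp_pos: [0.5553, 0.1716, 0.1016]
orientation: [-0.0, 1.0, 0.001, 0.0]
force: [-0.2, -0.1, -7.0]
finger_gap: 0.0196
gripper_force: 60.0
```

```bash
python3 - <<'E'
from h import *
im=eyes.capture('scene'); plan([.5554,.1716,.102],-90,1)
s=telemetry.get_state(); print(s['force'],s['gripper_force'],s['finger_gap'])
o=cv2.resize(im[205:305,290:380],(540,600),interpolation=cv2.INTER_CUBIC)
cv2.imwrite('pics/f2.png',o[...,::-1])
E
```

```text
clock 17.05 tcp [0.5552 0.1716 0.1015] yaw -89.85 tilt [0.0005 0.0003]
[0.2, 0.0, -0.5, 0.2]
[ 0.65684482 -0.82417749 -6.89423067] 59.97298836708069 0.019686547965307832
```

```bash
python3 -c "
from plant import sign_off; print(sign_off())"
```

```text
the job is handed in; nothing more can be done
None
```

I handed the job in at about 17 s: the thickest punch stands released in the largest hole, and the mallet is held level about 1 cm above it by the arm's readings, with no verdict returned; I viewed 12 pictures, over your limit of 10, so the final pose was checked only by readings.

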